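# Carry a swollen phone cell on a flat lifter to the test cradle

### The arm

A 6-joint arm with a two-finger parallel gripper is mounted at the origin on a cart in front of the work surface, level with it; the furniture and walls round the work are solid. World frame = base frame: x ahead of the robot, y to its left, z up, the work surface at z = 0. Lengths are in m, angles in rad, forces in N, time in s.
With the tool pointing down it reaches from about 0.35 to 0.975 m from the base axis. Payload 4.9 kg.
Tool frame: the origin (TCP) lies on the mounting face of the last link; the fingertips stand 173 mm ahead of it and the grasp point (between the pads) lies ctrl.pinch_z ahead of it (ctrl.pinch_z is the distance from the TCP to the grasp point, in m); z points along the fingers, y is the line along which they close (so a half turn about z gives the same grasp; the last joint's range is limited). The gripper opens to 85 mm and grips with 20 to 120 N. Pads are 22 mm wide; open, the fingers measure 114 mm over their backs; the gripper's body (76 mm by 85 mm) begins 54 mm behind the grasp point. The pads swing forward as they close: fully open they stand 13 mm farther back than shut.
Start: joints at [-1.445, 0.053, 1.613, -0, 1.476, -0.119], TCP at [0.151, -0.606, 0.405] pointing down, gripper open.
Joint ranges: [-3.01, 3.01], [-1.01, 2.22], [0.06, 2.58], [-1.02, 4.17], [0.09, 2.62], [-3.14, 3.14]. Speed limits (rad/s): [2.57, 2.57, 3.14, 3.14, 3.14, 3.14].

### API

Orientations are given as a rotation vector (axis times angle).
In Python, from station import telemetry, eyes, ctrl gives the robot as it stands.
- The arm moves only by the tool apply_moves, never from a script. Its argument "plan" is a list of rows, each a list of 5 numbers: the finger opening in m, from 0 to 0.0854, then the shift along the tool's x, y, z in m, then the turn about the tool's z in rad. In form: [[jaw, x, y, z, roll], ...]. A call has 1 to 12 rows; each row is the pose to reach, as a shift and turn from the pose commanded when the call began, along the tool's axes at that moment; what a row does not reach only later rows make up. A row lasts 1/12 s, in which the tool goes at most 41.7 mm and 7.16 degrees, less where a joint would pass 70% of its speed; a pose out of reach is approached as far as the arm can. A call with a gripper value outside its range is refused whole. The fingers move at their own pace and stop on an object; "newtons" is the grip in N (left out, the last holds). Time passes only in rows, so rows that repeat a pose let the fingers close. It gives the time, the measured TCP pose, the force, the opening and the grip force at its end, in the units of the state.
- telemetry.get_obs(): the state, without advancing time (a new reading comes with each control period).
- eyes.get_image(name): name is "side" or "top" or "wrist"; returns a dict with "img" (400x640x3 uint8, blue, green, red), "range_z" (400x640 float32, m along the optical axis (not along the pixel's ray), 0 where there is no reading), "K" (3x3 intrinsics, pixels), "pose" (4x4, takes a point from camera to world coordinates); the wrist camera has in their place "hand_eye" (4x4, takes a point from camera to tool coordinates, whose origin is the TCP and whose axes are the flange's). Camera axes: x right, y down, z forward; pixel columns grow to the right and rows downward; lengths in m; the calibration is good to about 2 mm. A picture is of the moment at which its call begins: read the wrist's pose just before it.
- ctrl.finish_job(): hands the job in; it is judged then, once.
Trained networks look in a picture, given as the dict that the camera call returned (one of the last four; its "shot" number tells which), for a name from the list of things; names that differ only in an ending like _2 or _b are one class to them, and where a whole thing is asked for, a point or a joint stands for the part that bears it (a point fixed in the world has none). Each returns a list of dicts, best first, with "confidence" (0 to 1); they miss things now and then, are a little off and sometimes report something else, mostly with a low value. They report only what shows in the picture. A call takes as long as a camera call. They do not tell look-alikes from the thing itself.
- eyes.search_frame(thing, picture): "box" ([left, top, right, bottom] in pixels, round what is visible of it).
- eyes.outline_of(thing, picture): "region" (400x640 bool, what is visible of it) and "box" ([left, top, right, bottom] in pixels, round what is visible of it).
- eyes.tip_of(thing, picture): "point" ([column, row] in pixels: a listed point, or the origin of a listed thing).
The state is a dict: "t": time; "q": joint angles; "dq": joint speeds; "effort": joint torques, N m; "tool_pos": TCP position; "tool_rot": TCP orientation; "contact_force": force on the tool from outside, world axes, zero at the start; "wrist_torque": the same for the moment, N m; "opening": finger opening in m; "grip_force": force on a finger pad.
Only numpy, scipy, OpenCV 4.12 (cv2) and the standard library are available. Lean on these libraries where they do the work, as an engineer would, in place of code of your own. Each camera call takes 0.05 s, during which the arm holds its last target. There are 200 camera calls.

### The job

A swollen phone cell lies across the blade of the flat lifter. Take the lifter by its blue handle and carry the cell on it, level and without the gripper ever touching the cell, to the test cradle; lower the blade between the two rails so that the cell stays lying across both rails between the orange end lips, then draw the lifter out of the open front, stand it on its feet on the bench clear of the cradle and let go. Leave the red phone where it is.

Things in the scene. Friction and masses are not known exactly. Their poses are not given: they have to be found in the camera images.
- lifter: Flat lifter, loose, 0.28 kg, standing on two black cross feet 50 mm wide (x -46 and +46 mm). Origin: under the handle's middle at foot level; x towards the blade tip, z up. Blue handle, flat sides 22 mm apart (y), z 14 to 40 mm, free to grip over x -38 to +38 mm. Level steel blade 36 mm wide, 3 mm thick, top at z 37 mm, from x +52 to +145 mm, no lip.
- cell: Flat black phone cell 98x40x5 mm, 45 g, with a gold tab at one end. Origin: centre of its underside; x along its 98 mm length, z up. It starts lying crosswise on the blade, its centre 113 to 123 mm ahead of the lifter's origin.
- cradle: Test cradle, fixed; origin on the bench under the rails' middle; x from the open front to the grey meter housing (face at x +56 mm, top z 80, posts 92 mm). Base 12 mm high, x -43 to +102 mm, 150 mm wide. Two black rails along x, -35 to +35 mm, tops at z 65 mm, inner sides at y -28 and +28 mm: the slot between is open at the front, floor at z 12 mm.
- cradle_seat (a point): Middle between the rails at the height of their tops, 65 mm above the bench; axes as the cradle's. The seated cell's origin belongs here, its length along y. Orange end lips (inner faces y -62 and +62 mm) and back stops (x +32 to +38 mm, only at y beyond 38 mm either side) rise to 11 mm above this point.
- red_phone: Red phone 138x69x8 mm lying on the bench, a bystander; origin under its centre.
Things that resemble listed ones, but are neither listed nor needed, are in the scene too. Several things have the shape of the cell; the one meant has the colours described above.

How it is judged:
By the outcome, as a careful person would: the job done as asked, in the order asked, and still so for the second after the job is handed in, with the robot touching nothing.
It also fails if it takes over 53 s, if anything falls off the work surface, if the arm or the gripper's body presses on something with over 40 N, if the wrist force passes 120 N, or if a joint passes its speed limit or range.

## Working session

There is one attempt and no reset: what is moved stays moved. The work goes in short steps, Python scripts to look and compute and a tool call to move; the robot and the scene stay as the last step left them, time stands still between calls to the robot, and variables do not carry over. Pictures are saved under pics/ and viewed, at most 12 in all, crops included, and the job is handed in when it is done.

Besides the shell and the picture viewer there is one more tool, called after "Call:" as name(argument=value, ...) on one line, values as JSON. apply_moves: Moves the arm, as the interface text tells. Its arguments: {"type":"object","properties":{"plan":{"type":"array","items":{"type":"array","items":{"type":"number"}}},"newtons":{"type":"number"}},"required":["plan"]}

```bash
mkdir -p pics
cat > h.py <<'E'
import numpy as np, cv2
from station import telemetry, eyes, ctrl
from scipy.spatial.transform import Rotation as R
def T():
    o=telemetry.get_obs(); M=np.eye(4); M[:3,:3]=R.from_rotvec(o["tool_rot"]).as_matrix(); M[:3,3]=o["tool_pos"]; return M
def shot(n):
    t=T(); p=eyes.get_image(n)
    p["W"]=p["pose"] if "pose" in p else t@p["hand_eye"]
    return p
def cloud(p):
    z=p["range_z"]; K=p["K"]; v,u=np.indices(z.shape)
    c=np.stack([(u-K[0,2])/K[0,0]*z,(v-K[1,2])/K[1,1]*z,z],-1)
    w=c@p["W"][:3,:3].T+p["W"][:3,3]; w[z<=0]=np.nan; return w
E
python3 - <<'E'
from h import *
print(ctrl.pinch_z, telemetry.get_obs())
ims=[]
for n in("top","side"):
    p=shot(n); w=cloud(p); ims.append(p["img"])
    cv2.imwrite(f"pics/{n}0.png",p["img"])
    print(n,p["W"].round(3).tolist())
    for th in("lifter","cell","cradle","red_phone"):
        for d in eyes.outline_of(th,p)[:3]:
            q=w[d["region"]]; print(th,round(d["confidence"],2),np.round(d["box"]),np.nanmedian(q,0).round(3),np.nanmax(q[:,2]).round(3))
        for d in eyes.tip_of(th,p)[:2]: print("  tip",d["confidence"],np.round(d["point"]))
E
```

```text
0.1547 {'t': 0.0, 'q': array([-1.44500870e+00,  5.33386585e-02,  1.61429150e+00,  3.02959868e-05,
        1.47596779e+00, -1.18992364e-01]), 'dq': array([-0.00066659,  0.00213228, -0.0006997 , -0.00039827,  0.00030848,
        0.00120173]), 'effort': array([ 4.84518150e-04, -3.93687236e+01, -3.70177674e+01,  1.75845565e-05,
        7.17350253e-03, -1.05603453e-05]), 'tool_pos': array([ 0.15143869, -0.6061001 ,  0.40347543]), 'tool_rot': array([-3.11610274e+00, -3.83290957e-01, -3.66446254e-05]), 'contact_force': array([-0.48723115, -0.14443731,  0.12752286]), 'wrist_torque': array([ 0.02725096, -0.0341199 ,  0.01880056]), 'grip_force': 0.0, 'opening': 0.08523656494127306}
top [[0.007, -0.999, 0.054, 0.416], [-1.0, -0.008, -0.012, -0.298], [0.013, -0.054, -0.998, 1.349], [0.0, 0.0, 0.0, 1.0]]
lifter 0.8 [203. 159. 222. 231.] [ 0.499 -0.038  0.037] 0.048
  tip 0.81 [214. 214.]
cell 0.93 [188. 160. 223. 175.] [ 0.58  -0.023  0.042] 0.052
cell 0.61 [243. 169. 255. 200.] [ 0.537 -0.138  0.005] 0.013
cell 0.31 [284. 138. 358. 214.] [ 0.561 -0.335  0.064] 0.095
  tip 0.97 [208. 168.]
  tip 
[... 162 characters left out ...]
 0.016
  tip 0.69 [406. 233.]
side [[-1.0, 0.008, -0.019, 0.529], [0.021, 0.455, -0.89, 0.586], [0.001, -0.891, -0.455, 0.54], [0.0, 0.0, 0.0, 1.0]]
lifter 0.61 [272. 290. 388. 322.] [ 0.485 -0.029  0.035] 0.041
lifter 0.21 [275. 279. 300. 319.] [ 0.58  -0.018  0.041] 0.043
  tip 0.77 [354. 312.]
cell 0.88 [284. 269. 341. 286.] [ 0.538 -0.137  0.004] 0.042
cell 0.75 [330. 172. 386. 193.] [ 0.413 -0.574  0.006] 0.009
cell 0.74 [274. 280. 298. 322.] [ 0.581 -0.018  0.041] 0.043
  tip 0.88 [311. 277.]
  tip 0.75 [286. 299.]
cradle 0.61 [254. 179. 346. 248.] [ 0.566 -0.317  0.048] 0.091
  tip 0.85 [310. 233.]
red_phone 0.9 [329. 174. 385. 192.] [ 0.416 -0.573  0.006] 0.009
  tip 0.62 [356. 180.]
```

Run:
```python
import cv2
a=cv2.imread("pics/top0.png")[110:290,150:450]; b=cv2.imread("pics/side0.png")[150:340,200:450]
a=cv2.resize(a,(800,480),interpolation=3); cv2.imwrite("pics/a.png",a)
b=cv2.resize(b,(780,593),interpolation=3); cv2.imwrite("pics/b.png",b)
```

```text
(no output)
```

View pics/a.png

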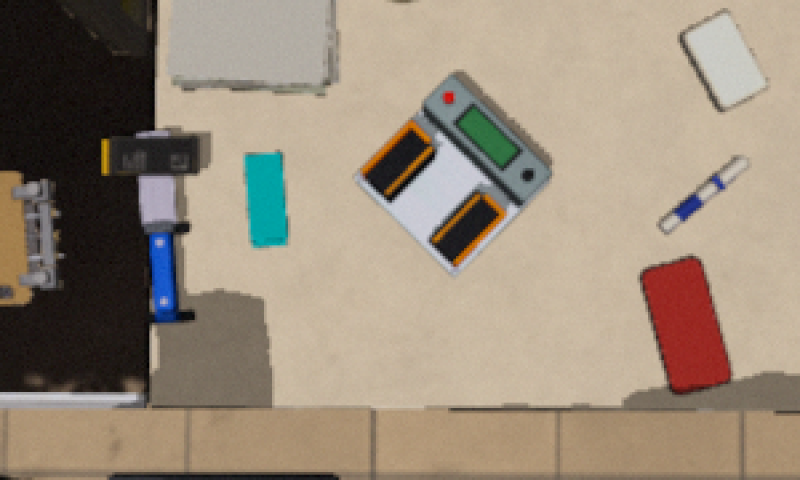

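View pics/b.png

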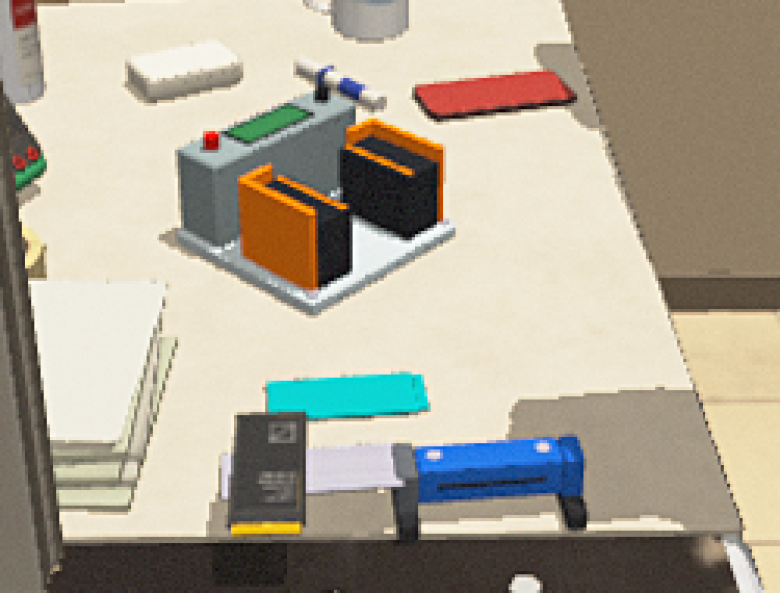

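The lifter lies along +x at the bench's left edge, with its blue handle at about (165,275) in the top crop and the black and gold cell on the blade at (150,155). The cradle, at (455,170), is yawed about -40° with its open front toward lower left. The teal and white blocks and the blue-banded tube are lookalikes. Next I'll fit the poses from the depth data.

```bash
cat >> h.py <<'E'
def rect(pts):
    return cv2.minAreaRect(pts.astype(np.float32)*1000)
def fitcradle(w, c0):
    near=np.linalg.norm(w[...,:2]-c0,axis=-1)<0.13
    z=w[...,2]
    for lo,hi in((.007,.018),(.060,.070),(.071,.079),(.070,.084)):
        m=near&(z>lo)&(z<hi); print("cr",lo,m.sum(),np.round(np.nanmean(w[m],0),4) if m.any() else 0, [np.round(a,1) for a in rect(w[m][:,:2])] if m.sum()>5 else 0)
E
python3 - <<'E'
from h import *
print("tool",T().round(3).tolist())
p=shot("top"); w=cloud(p); hsv=cv2.cvtColor(p["img"],cv2.COLOR_BGR2HSV)
fitcradle(w,np.array([.56,-.335]))
h,s,v=cv2.split(hsv)
blue=(h>100)&(h<125)&(s>150)&(v>80)
near=np.linalg.norm(w[...,:2]-np.array([.5,-.04]),axis=-1)<.12
m=blue&near; q=w[m]; print("blue",m.sum(),np.median(q,0),rect(q[:,:2]))
orange=(h>8)&(h<20)&(s>180); m=orange&(np.linalg.norm(w[...,:2]-np.array([.56,-.335]),axis=-1)<.13); q=w[m]; print("or",m.sum(),q.mean(0),rect(q[:,:2]))
pp=p["W"][:3,3]
m=near&(w[...,2]>.038)&(v<90)&~blue; q=w[m]; print("cell",m.sum(),q.mean(0),rect(q[:,:2]))
E
```

```text
tool [[0.97, 0.242, -0.0, 0.151], [0.242, -0.97, 0.0, -0.606], [-0.0, -0.0, -1.0, 0.405], [0.0, 0.0, 0.0, 1.0]]
cr 0.007 1003 [ 0.5453 -0.323   0.0119] [array([ 563.9, -336.2]), array([203.8, 222.9]), np.float64(67.0)]
cr 0.06 628 [ 0.5418 -0.3138  0.0649] [array([ 557.8, -335.2]), array([133.5, 124.9]), np.float64(45.5)]
cr 0.071 500 [ 0.5803 -0.3552  0.0765] [array([ 565.7, -335.4]), array([144. , 134.1]), np.float64(45.4)]
cr 0.07 976 [ 0.5872 -0.3582  0.0785] [array([ 565. , -335.4]), array([144. , 134.9]), np.float64(45.9)]
blue 251 [ 0.45698657 -0.0397386   0.0394478 ] ((455.5899658203125, -38.13238525390625), (90.67179107666016, 22.74692153930664), 4.017368316650391)
or 283 [ 0.54662555 -0.31455819  0.06973295] ((541.59521484375, -314.52532958984375), (132.8047637939453, 70.31230926513672), 45.15059280395508)
cell 434 [ 0.57824682 -0.02689094  0.04232015] ((509.05096435546875, -28.31277847290039), (180.41873168945312, 88.13397979736328), 0.6412551403045654)
```

Call:
apply_moves(plan=[[0.0854,0.444,-0.475,0.0,0.175],[0.0854,0.444,-0.475,0.0,0.175],[0.0854,0.444,-0.475,0.0,0.175],[0.0854,0.444,-0.475,0.0,0.175],[0.0854,0.444,-0.475,0.0,0.175],[0.0854,0.444,-0.475,0.0,0.175],[0.0854,0.444,-0.475,0.0,0.175],[0.0854,0.444,-0.475,0.0,0.175],[0.0854,0.444,-0.475,0.0,0.175],[0.0854,0.444,-0.475,0.0,0.175]], newtons=80)

```text
t: 1.78
tool_pos: [0.3541, -0.2401, 0.4051]
tool_rot: [3.139, 0.109, 0.002]
contact_force: [1.1, -0.0, 0.3]
opening: 0.0853
grip_force: 0.0
```

Run:
```python
from h import *
p=shot("wrist"); p=shot("wrist"); w=cloud(p); cv2.imwrite("pics/w1.png",p["img"])
print(T().round(4).tolist()); print(p["hand_eye"].round(3).tolist())
hsv=cv2.cvtColor(p["img"],cv2.COLOR_BGR2HSV); h,s,v=cv2.split(hsv)
fitcradle(w,np.array([.5416,-.3145]))
orange=(h>8)&(h<20)&(s>180); m=orange&(np.linalg.norm(w[...,:2]-np.array([.54,-.315]),axis=-1)<.12)&(w[...,2]>.07); q=w[m]; print("or",m.sum(),q.mean(0),rect(q[:,:2]),cv2.boxPoints(rect(q[:,:2])))
```

```text
[[0.9969, 0.0783, 0.0018, 0.3556], [0.0783, -0.9969, 0.0008, -0.2378], [0.0018, -0.0006, -1.0, 0.405], [0.0, 0.0, 0.0, 1.0]]
[[-0.003, -0.948, -0.318, 0.082], [1.0, -0.003, -0.001, -0.0], [0.0, -0.318, 0.948, 0.03], [0.0, 0.0, 0.0, 1.0]]
cr 0.007 3589 [ 0.5203 -0.3076  0.0132] [array([ 501.8, -308.6]), array([ 86., 106.]), np.float64(4.0)]
cr 0.06 3352 [ 0.5079 -0.3457  0.0662] [array([ 516.3, -357. ]), array([41.8, 96.6]), np.float64(43.2)]
cr 0.071 932 [ 0.5045 -0.365   0.0763] [array([ 510.8, -363.3]), array([25.9, 95.7]), np.float64(43.4)]
cr 0.07 970 [ 0.5049 -0.3652  0.0761] [array([ 510.8, -363.3]), array([25.9, 95.7]), np.float64(43.4)]
or 854 [ 0.50462816 -0.36402671  0.07610878] ((503.24481201171875, -354.6292724609375), (22.32516860961914, 73.47696685791016), 45.91695785522461) [[ 469.08856 -337.08875]
 [ 521.86945 -388.20667]
 [ 537.40106 -372.1698 ]
 [ 484.62018 -321.05188]]
```

View pics/w1.png

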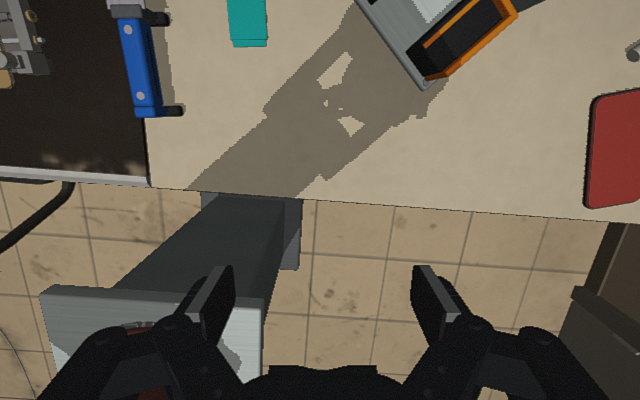

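Call:
apply_moves(plan=[[0.0854,0.127,-0.191,0.06,0.01],[0.0854,0.127,-0.191,0.06,0.01],[0.0854,0.127,-0.191,0.06,0.01],[0.0854,0.127,-0.191,0.06,0.01],[0.0854,0.127,-0.191,0.06,0.01],[0.0854,0.127,-0.191,0.06,0.01],[0.0854,0.127,-0.191,0.06,0.01],[0.0854,0.127,-0.191,0.06,0.01]])

```text
t: 2.55
tool_pos: [0.4674, -0.0422, 0.344]
tool_rot: [3.14, 0.098, -0.003]
contact_force: [0.1, -0.4, 0.2]
opening: 0.0853
grip_force: 0.0
```

Run:
```python
from h import *
shot("wrist");shot("wrist")
p=shot("wrist"); w=cloud(p); cv2.imwrite("pics/w2.png",p["img"])
M=T();print(M.round(4).tolist())
hsv=cv2.cvtColor(p["img"],cv2.COLOR_BGR2HSV); h,s,v=cv2.split(hsv)
near=np.linalg.norm(w[...,:2]-np.array([.456,-.038]),axis=-1)<.1
m=(h>100)&(h<125)&(s>150)&(v>80)&near&(w[...,2]>.034); q=w[m]; print("blue",m.sum(),np.median(q,0),rect(q[:,:2]))
for d in eyes.outline_of("cell",p)[:3]:
    q=w[d["region"]];q=q[q[:,2]>.036]; print(d["confidence"],d["box"],np.nanmedian(q,0),rect(q[:,:2]) if len(q) else 0)
```

```text
[[0.9983, 0.0581, 0.0007, 0.467], [0.0581, -0.9983, -0.0006, -0.0438], [0.0006, 0.0007, -1.0, 0.3452], [0.0, 0.0, 0.0, 1.0]]
blue 1826 [ 0.46010208 -0.0379996   0.04093824] ((456.80889892578125, -38.122215270996094), (90.20210266113281, 20.76165008544922), 5.254642486572266)
0.78 [245.7, 32.2, 368.8, 89.4] [ 0.5809901  -0.02447797  0.04341975] ((580.7721557617188, -24.12224578857422), (40.74619674682617, 98.7098388671875), 1.2900511026382446)
0.64 [399.1, 60.7, 450.3, 168.7] [nan nan nan] 0
  return np.nanmean(a, axis, out=out, keepdims=keepdims)
```

View pics/w2.png

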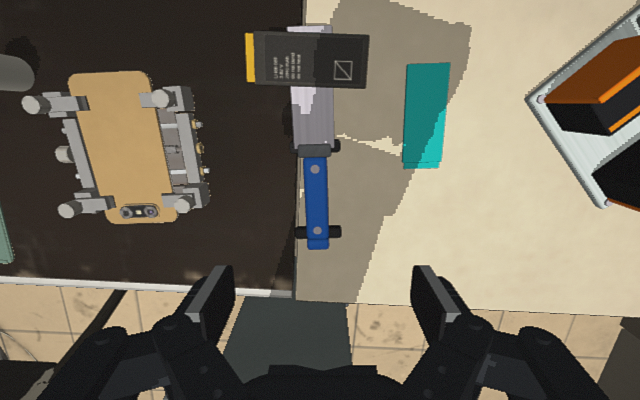

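Run:
```python
from h import *
p=shot("wrist"); w=cloud(p)
print("dark z",np.nanmedian(w[200:270,240:285].reshape(-1,3),0),"bench",np.nanmedian(w[200:270,350:370].reshape(-1,3),0), "paper/phone", np.nanmedian(w[140:160,95:140].reshape(-1,3),0))
a=np.deg2rad(5.25); d=np.array([np.cos(a),np.sin(a)]); n=np.array([-d[1],d[0]])
r=w[...,:2]-np.array([.4568,-.0381]); X=r@d; Y=r@n; z=w[...,2]
m=(abs(Y)<.016)&(z>.03)&(X<.2); print("lifter X range",X[m].min(),X[m].max(), "blade y", [Y[(X>.07)&(X<.09)&(z>.03)&(abs(Y)<.03)].min(),Y[(X>.07)&(X<.09)&(z>.03)&(abs(Y)<.03)].max()])
f=(abs(Y)>.014)&(abs(Y)<.03)&(z>.004)&(z<.025)&(X<.1)&(X>-.1)
for lo,hi in((-.1,0),(0,.1)):
    g=f&(X>lo)&(X<hi); print("foot",g.sum(),np.percentile(X[g],[5,50,95]),Y[g].min(),Y[g].max(),np.median(z[g]))
for row in w[20:34:2]: pass
print("tip col", [(rr,w[rr,310].round(3).tolist()) for rr in range(14,36,3)])
```

```text
dark z [0.40571214 0.02018924 0.0011285 ] bench [ 0.41165739 -0.088121    0.00112818] paper/phone [0.49760059 0.14609811 0.03257367]
lifter X range -0.046872583457619126 0.14993564170587811 blade y [np.float64(-0.01831013675029788), np.float64(0.017856936241681453)]
foot 252 [-0.04515592 -0.03815259 -0.03492064] -0.024754511792210446 0.02480806129641889 0.014373472509959379
foot 161 [0.04555653 0.05055633 0.05647856] -0.02437918751932715 0.024769108920064512 0.01459028839546278
tip col [(14, [0.622, -0.024, 0.002]), (17, [0.62, -0.024, 0.001]), (20, [0.618, -0.024, 0.001]), (23, [0.616, -0.024, 0.001]), (26, [0.606, -0.026, 0.038]), (29, [0.603, -0.026, 0.04]), (32, [0.602, -0.026, 0.038]), (35, [0.598, -0.027, 0.044])]
```

Call:
apply_moves(plan=[[0.0854,0.006,-0.007,0.03,-0.034],[0.0854,0.006,-0.007,0.06,-0.034],[0.0854,0.006,-0.007,0.09,-0.034],[0.0854,0.006,-0.007,0.1,-0.034],[0.0854,0.006,-0.007,0.1,-0.034],[0.0854,0.006,-0.007,0.1,-0.034]])

```text
t: 3.3
tool_pos: [0.4728, -0.036, 0.2454]
tool_rot: [3.138, 0.146, 0.0]
contact_force: [0.1, 0.4, -0.6]
opening: 0.0854
grip_force: 0.0
```

Run:
```python
from h import *
p=shot("wrist"); w=cloud(p)
M=T();print(M.round(4).tolist(), np.degrees(np.arctan2(M[1,0],M[0,0])))
hsv=cv2.cvtColor(p["img"],cv2.COLOR_BGR2HSV); h,s,v=cv2.split(hsv)
near=np.linalg.norm(w[...,:2]-np.array([.456,-.038]),axis=-1)<.1
m=(h>100)&(h<125)&(s>150)&(v>60)&near&(w[...,2]>.034); q=w[m]; print("blue",m.sum(),np.median(q,0),rect(q[:,:2]))
L=np.linalg.inv(M); c=np.array([[.4623,-.0376,.03,1]])@L.T; print("lifter origin in tool",c.round(4))
b=np.array([[*np.array(rect(q[:,:2])[0])/1000,.03,1]])@L.T; print("blue centre in tool",b.round(4))
```

```text
[[0.9957, 0.0928, 0.0026, 0.4734], [0.0928, -0.9957, -0.0006, -0.036], [0.0026, 0.0009, -1.0, 0.2465], [0.0, 0.0, 0.0, 1.0]] 5.325875621083307
blue 3810 [ 0.46123741 -0.03762284  0.04093252] ((456.4761047363281, -38.224056243896484), (91.08707427978516, 21.616079330444336), 4.870544910430908)
lifter origin in tool [[-1.180e-02  4.000e-04  2.165e-01  1.000e+00]]
blue centre in tool [[-1.760e-02  5.000e-04  2.165e-01  1.000e+00]]
```

Call:
apply_moves(plan=[[0.0854,0,0,0.03,0.003],[0.0854,0,0,0.055,0.003],[0.0854,0,0,0.064,0.003],[0.0854,0,0,0.064,0.003],[0.05,0,0,0.064,0.003],[0.032,0,0,0.064,0.003],[0.03,0,0,0.064,0.003],[0.026,0,0,0.064,0.003],[0.023,0,0,0.064,0.003],[0.019,0,0,0.064,0.003],[0.01,0,0,0.064,0.003],[0.0,0,0,0.064,0.003]], newtons=80)

```text
t: 4.35
tool_pos: [0.4734, -0.0356, 0.1819]
tool_rot: [3.137, 0.143, 0.003]
contact_force: [0.0, -0.8, 7.3]
opening: 0.0208
grip_force: 79.1
```

Call:
apply_moves(plan=[[0,0,0,-0.001,0],[0,0,0,-0.003,0],[0,0,0,-0.006,0],[0,0,0,-0.011,0],[0,0,0,-0.018,0],[0,0,0,-0.027,0],[0,0,0,-0.037,0],[0,0,0,-0.047,0],[0,0,0,-0.056,0],[0,0,0,-0.063,0],[0,0,0,-0.068,0],[0,0,0,-0.07,0]], newtons=100)

```text
t: 5.35
tool_pos: [0.473, -0.0354, 0.252]
tool_rot: [3.138, 0.143, 0.003]
contact_force: [0.4, -0.0, -3.2]
opening: 0.0205
grip_force: 97.8
```

```bash
cat >> h.py <<'E'
def lift(p,w):
    M=T(); L=np.linalg.inv(M); tw=w@L[:3,:3].T+L[:3,3]   # tool coords
    gz=tw[...,2]-.1547
    X,Y=tw[...,0],tw[...,1]
    b=(X>.035)&(X<.17)&(abs(Y)<.06)&(gz>-.03)&(gz<.012)
    g=(X>.05)&(X<.075)&(abs(Y)<.016)&b; t=(abs(Y)<.016)&b
    print("blade seg z",np.median(gz[g]) if g.any() else None,"slopes", np.linalg.lstsq(np.c_[X[g],Y[g],np.ones(g.sum())],gz[g],rcond=None)[0].round(3),"tip X",X[t].max())
    for d in eyes.outline_of("cell",p)[:4]:
        q=tw[d["region"]]; q=q[abs(q[:,2]-.1547)<.035]
        q=q[(q[:,0]>0)&(q[:,0]<.2)]
        if len(q)>300:
            print("cell(tool)",round(d["confidence"],2),np.median(q,0).round(4),rect(q[:,:2]),"slope",np.linalg.lstsq(np.c_[q[:,:2],np.ones(len(q))],q[:,2],rcond=None)[0].round(3))
    return tw
E
python3 - <<'E'
from h import *
p=shot("wrist"); w=cloud(p); cv2.imwrite("pics/w3.png",p["img"]); tw=lift(p,w); o=telemetry.get_obs(); M=T()
print(M.round(4).tolist(),o["contact_force"],o["wrist_torque"])
E
```

```text
blade seg z -0.010949613916867884 slopes [ 0.001  0.    -0.011] tip X 0.11213074968890352
cell(tool) 0.79 [ 0.1004 -0.0003  0.1387] ((101.21786499023438, -3.3977127075195312), (27.633996963500977, 98.56161499023438), 3.7067461013793945) slope [-0.01  -0.004  0.14 ]
[[0.9959, 0.0907, 0.0007, 0.4728], [0.0907, -0.9959, -0.0001, -0.0354], [0.0007, 0.0002, -1.0, 0.2511], [0.0, 0.0, 0.0, 1.0]] [-0.47797687  0.97836969 -3.55441769] [0.00207656 0.07963117 0.04430193]
```

View pics/w3.png

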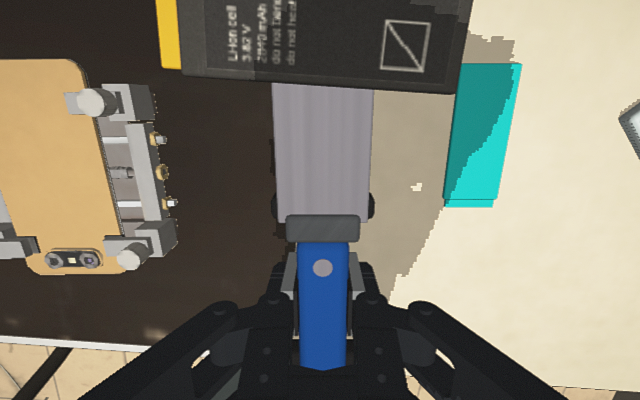

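Call:
apply_moves(plan=[[0,0,0.002,-0.002,0],[0,0.001,0.006,-0.007,0],[0,0.003,0.012,-0.014,0],[0,0.005,0.021,-0.024,0],[0,0.007,0.031,-0.035,0],[0,0.009,0.041,-0.047,0],[0,0.011,0.051,-0.059,0],[0,0.013,0.061,-0.07,0],[0,0.015,0.07,-0.08,0],[0,0.017,0.078,-0.09,0],[0,0.018,0.084,-0.097,0],[0,0.019,0.087,-0.1,0]])

```text
t: 6.45
tool_pos: [0.5, -0.1213, 0.3524]
tool_rot: [3.137, 0.141, 0.003]
contact_force: [-0.1, 0.6, -2.9]
opening: 0.0206
grip_force: 97.9
```

Run:
```python
from h import *
shot("wrist"); shot("wrist"); p=shot("wrist"); w=cloud(p); cv2.imwrite("pics/w4.png",p["img"]); tw=lift(p,w)
print(T().round(4).tolist()); np.save("w4.npy",w)
for nm in ("cradle","cradle_seat"):
    for d in eyes.tip_of(nm,p)[:2]: print(nm,d, )
```

```text
blade seg z -0.011682379413968755 slopes [-0.    -0.002 -0.012] tip X 0.11250622046768
cell(tool) 0.88 [0.1007 0.0003 0.1379] ((101.46531677246094, -3.073497772216797), (27.61142349243164, 99.36222839355469), 3.62518572807312) slope [-0.013 -0.005  0.139]
[[0.9959, 0.0908, -0.0014, 0.4993], [0.0908, -0.9959, 0.0008, -0.12], [-0.0013, -0.0009, -1.0, 0.3499], [0.0, 0.0, 0.0, 1.0]]
cradle_seat {'point': [553.4, 175.8], 'confidence': 0.71}
```

View pics/w4.png

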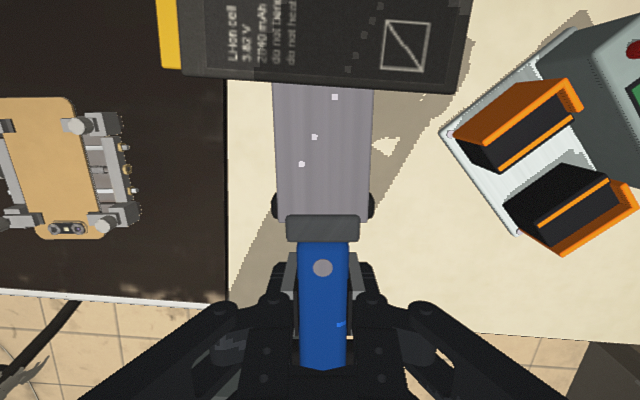

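Run:
```python
from h import *
w=np.load("w4.npy"); im=cv2.imread("pics/w4.png"); hsv=cv2.cvtColor(im,cv2.COLOR_BGR2HSV)
z=w[...,2]; c0=np.array([.5416,-.3145])
near=np.linalg.norm(w[...,:2]-c0,axis=-1)<.1
org=(hsv[...,0]>5)&(hsv[...,0]<22)&(hsv[...,1]>150)
print("z hist",np.histogram(z[near&(z>.055)],bins=np.arange(.055,.09,.003)))
rt=near&(abs(z-.0665)<.0035)&~org
rt=cv2.erode(rt.astype(np.uint8),np.ones((3,3)))>0
print(rect(w[rt][:,:2]))
ot=near&org&(z>.0735); print("orange rim",rect(w[ot][:,:2]))
bt=(np.linalg.norm(w[...,:2]-c0,axis=-1)<.13)&(abs(z-.013)<.003)&~org
for y in (-45.6,-45,-44,-43):
    a=np.deg2rad(y); d=np.array([np.cos(a),np.sin(a)]); n=np.array([-d[1],d[0]])
    X=(w[...,:2]-c0)@d; Y=(w[...,:2]-c0)@n
    print(y,"rail inner",np.percentile(Y[rt&(Y>0)],[1,2,98,99]).round(4),np.percentile(Y[rt&(Y<0)],[1,2,98,99]).round(4),"railX",np.percentile(X[rt&(Y>0)],[1,2,98,99]).round(4),np.percentile(X[rt&(Y<0)],[1,2,98,99]).round(4),
     "orangeY",np.percentile(Y[ot],[1,99]).round(4), "baseX",np.percentile(X[bt],[.5,2]).round(4))
# edge lines: inner edges of rails via per-X-bin extreme, at yaw -45
    for nm,s in(("L",1),("R",-1)):
        xs=np.arange(-.028,.028,.004); e=[]
        for x in xs:
            g=rt&(abs(X-x)<.002)&(s*Y>0.01); e.append(np.percentile(s*Y[g],3) if g.sum()>8 else np.nan)
        e=np.array(e); ok=~np.isnan(e); print("  ",nm,np.polyfit(xs[ok],s*e[ok],1).round(4),ok.sum())
```

```text
z hist (array([ 801,  813,  849, 6005, 1538,  927, 1138, 2044, 2143,  358,   74]), array([0.055, 0.058, 0.061, 0.064, 0.067, 0.07 , 0.073, 0.076, 0.079,
       0.082, 0.085, 0.088]))
((556.4393310546875, -319.65191650390625), (133.114013671875, 100.70420837402344), 45.698184967041016)
orange rim ((542.4462280273438, -313.5724792480469), (137.015869140625, 73.52847290039062), 45.8098030090332)
-45.6 rail inner [0.0056 0.0119 0.0684 0.072 ] [-0.0589 -0.0582 -0.0114 -0.0047] railX [-0.0367 -0.0362  0.0544  0.0549] [-0.0341 -0.0334  0.0555  0.0558] orangeY [-0.0662  0.0693] baseX [-0.0447 -0.0436]
   L [0.022  0.0389] 14
   R [ 0.031  -0.0279] 14
-45 rail inner [0.005  0.0113 0.0679 0.0715] [-0.0588 -0.0581 -0.0119 -0.0053] railX [-0.0362 -0.0357  0.0547  0.0551] [-0.0346 -0.0338  0.0553  0.0555] orangeY [-0.0661  0.0691] baseX [-0.0443 -0.0434]
   L [0.0108 0.0388] 14
   R [ 0.0212 -0.028 ] 14
-44 rail inner [0.0054 0.0112 0.0669 0.0705] [-0.0586 -0.0582 -0.0114 -0.005 ] railX [-0.0354 -0.0348  0.0554  0.0558] [-0.0353 -0.0346  0.0549  0.0551] orangeY [-0.066   0.0689] baseX [-0.0438 -0.0432]
   L [-0.0015  0.0389] 14
   R [ 0.0034 -0.0279] 14
-43 rail inner [0.0053 0.0115 0.066  0.0695] [-0.0584 -0.0582 -0.0105 -0.0053] railX [-0.0346 -0.034   0.0563  0.057 ] [-0.036  -0.0354  0.0545  0.0548] orangeY [-0.0662  0.0691] baseX [-0.0443 -0.0433]
   L [-0.022   0.0389] 14
   R [-0.0148 -0.0279] 14
```

Run:
```python
from h import *
w=np.load("w4.npy"); z=w[...,2]; c0=np.array([.5416,-.3145])
near=np.linalg.norm(w[...,:2]-c0,axis=-1)<.1
rt=near&(abs(z-.0660)<.003)
for y in (-45,-44,-43):
    a=np.deg2rad(y); d=np.array([np.cos(a),np.sin(a)]); n=np.array([-d[1],d[0]])
    X=(w[...,:2]-c0)@d; Y=(w[...,:2]-c0)@n
    for nm,s in(("L",1),("R",-1)):
        xs=np.arange(-.028,.028,.004); e=[];f=[]
        for x in xs:
            g=rt&(abs(X-x)<.002)&(s*Y>0.02)&(s*Y<.075); e.append(np.percentile(s*Y[g],1)); f.append(np.percentile(s*Y[g],99))
        print(y,nm,"inner",np.polyfit(xs,s*np.array(e),1).round(4),"outer",np.polyfit(xs,s*np.array(f),1).round(4))
```

```text
-45 L inner [0.0119 0.0297] outer [0.0158 0.0688]
-45 R inner [ 0.0153 -0.0271] outer [ 0.0108 -0.0622]
-44 L inner [-0.0044  0.0296] outer [-0.0023  0.0688]
-44 R inner [-0.0021 -0.0272] outer [-0.0034 -0.0622]
-43 L inner [-0.0222  0.0297] outer [-0.0204  0.0688]
-43 R inner [-0.0187 -0.0271] outer [-0.0201 -0.0622]
```

Call:
apply_moves(plan=[[0,-0.001,0.002,0,0.01],[0,-0.003,0.007,0,0.035],[0,-0.007,0.016,0,0.075],[0,-0.012,0.028,0,0.13],[0,-0.017,0.041,0,0.19],[0,-0.022,0.054,0,0.25],[0,-0.028,0.067,0,0.31],[0,-0.034,0.08,0,0.37],[0,-0.039,0.093,0,0.43],[0,-0.044,0.105,0,0.485],[0,-0.047,0.113,0,0.525],[0,-0.049,0.117,0,0.55]])

```text
t: 7.75
tool_pos: [0.4608, -0.2426, 0.3507]
tool_rot: [3.057, -0.722, -0.0]
contact_force: [0.5, 0.5, -3.0]
opening: 0.0208
grip_force: 97.9
```

Call:
apply_moves(plan=[[0,0,0,0.001,0.01],[0,0,0,0.004,0.03],[0,0,0,0.01,0.06],[0,0,0,0.018,0.1],[0,0,0,0.028,0.14],[0,0,0,0.039,0.18],[0,0,0,0.05,0.215],[0,0,0,0.06,0.243],[0,0,0,0.069,0.263],[0,0,0,0.076,0.276],[0,0,0,0.079,0.281],[0,0,0,0.08,0.2825]])

```text
t: 8.75
tool_pos: [0.4612, -0.2409, 0.2699]
tool_rot: [-2.928, 1.138, 0.002]
contact_force: [-0.2, -0.4, -2.3]
opening: 0.0205
grip_force: 97.9
```

```bash
cat > chk.py <<'E'
from h import *
import sys
p=shot("wrist"); p=shot("wrist"); w=cloud(p); cv2.imwrite(f"pics/{sys.argv[1]}.png",p["img"]); tw=lift(p,w); M=T()
print(M.round(4).tolist(), "yaw",np.degrees(np.arctan2(M[1,0],M[0,0])))
c=(M@np.array([.1075,-.0031,.1387,1]))[:2]-np.array([.5424,-.3136]); a=np.deg2rad(-44.2)
print("cell in cradle XY",c@[np.cos(a),np.sin(a)],c@[-np.sin(a),np.cos(a)],"blade top z",M[2,3]-.1547+.0115)
t=(M@np.array([.1335,0,.1432,1]))[:2]-np.array([.5424,-.3136]);print("tip in cradle",t@[np.cos(a),np.sin(a)],t@[-np.sin(a),np.cos(a)])
E
python3 chk.py w5
```

```text
blade seg z -0.010223066289322125 slopes [ 0.001  0.001 -0.01 ] tip X 0.11147767855239643
[[0.7375, -0.6754, 0.0008, 0.4615], [-0.6754, -0.7375, -0.0005, -0.2413], [0.0009, -0.0002, -1.0, 0.2713], [0.0, 0.0, 0.0, 1.0]] yaw -42.482883592635936
cell in cradle XY -0.000883440493751341 0.0018120683966758146 blade top z 0.12806727868971413
tip in cradle 0.025201908891657285 -0.0005065882921695778
```

View pics/w5.png

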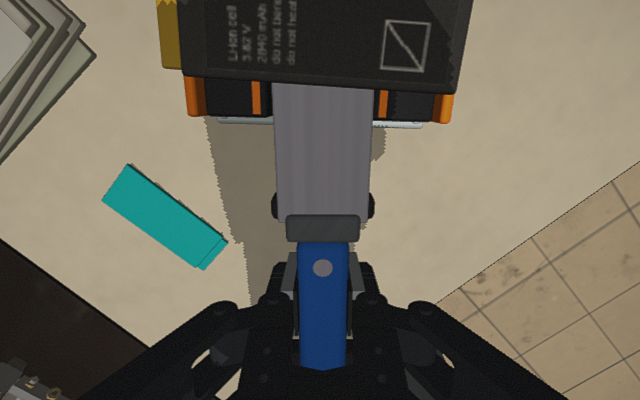

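Call:
apply_moves(plan=[[0,0,0,0.002,0],[0,0,0,0.006,0],[0,0,0,0.012,0],[0,0,0,0.02,0],[0,0,0,0.028,0],[0,0,0,0.035,0],[0,0,0,0.041,0],[0,0,0,0.046,0],[0,0,0,0.049,0],[0,0,0,0.051,0],[0,0,0,0.052,0]])

```text
t: 9.82
tool_pos: [0.4613, -0.2412, 0.2184]
tool_rot: [-2.928, 1.138, 0.0]
contact_force: [-0.2, 0.3, -2.9]
opening: 0.0205
grip_force: 97.9
```

```bash
python3 chk.py w6
```

```text
blade seg z -0.010512931592024655 slopes [ 0.002  0.002 -0.011] tip X 0.11184065452963532
cell(tool) 0.69 [ 0.1001 -0.      0.1391] ((100.49959564208984, -0.4061851501464844), (27.634063720703125, 104.27255249023438), 3.333841323852539) slope [-0.01  -0.003  0.14 ]
[[0.7373, -0.6755, 0.0005, 0.4615], [-0.6755, -0.7373, -0.0003, -0.2413], [0.0006, -0.0001, -1.0, 0.219], [0.0, 0.0, 0.0, 1.0]] yaw -42.49599990462109
cell in cradle XY -0.0009645473591034841 0.0017154191015334081 blade top z 0.07582788269915523
tip in cradle 0.02511898584697667 -0.0006094750122272259
```

View pics/w6.png

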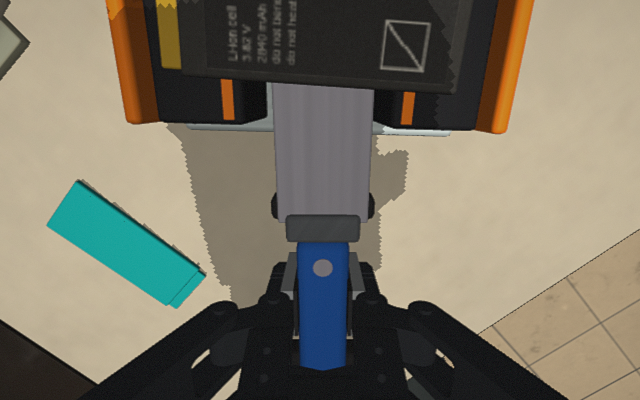

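Call:
apply_moves(plan=[[0,0,0,0.001,0],[0,0,0,0.003,0],[0,0,0,0.005,0],[0,0,0,0.007,0],[0,0,0,0.009,0],[0,0,0,0.011,0],[0,0,0,0.013,0],[0,0,0,0.016,0],[0,0,0,0.02,0],[0,0,0,0.024,0],[0,0,0,0.026,0],[0,0,0,0.026,0]])

```text
t: 10.97
tool_pos: [0.461, -0.241, 0.1918]
tool_rot: [-2.928, 1.138, 0.002]
contact_force: [-0.9, -0.1, -2.7]
opening: 0.0202
grip_force: 97.9
```

```bash
python3 chk.py w7
python3 - <<'E'
from h import *
for n in ("side","top"):
    p=shot(n); w=cloud(p)
    for d in eyes.outline_of("cell",p)[:4]:
        q=w[d["region"]]; q=q[q[:,2]>.05]
        if len(q)>20: print(n,d["confidence"],np.nanmedian(q,0).round(4))
o=telemetry.get_obs(); print(o["contact_force"])
E
```

```text
blade seg z -0.010426259939417676 slopes [ 0.001  0.002 -0.01 ] tip X 0.08911393658526967
cell(tool) 0.77 [0.0973 0.0005 0.1211] ((95.59991455078125, -3.436595916748047), (22.286556243896484, 103.37422180175781), 0.3892098665237427) slope [-0.025 -0.004  0.124]
cell(tool) 0.58 [ 0.0125 -0.1467  0.1861] ((3.997378349304199, -144.30111694335938), (41.275856018066406, 55.08792495727539), 42.6094970703125) slope [0.024 0.016 0.188]
[[0.7373, -0.6756, 0.0001, 0.4614], [-0.6756, -0.7373, -0.0001, -0.2413], [0.0001, 0.0, -1.0, 0.1927], [0.0, 0.0, 0.0, 1.0]] yaw -42.49770854197886
cell in cradle XY -0.0011586608584939785 0.001651220317144549 blade top z 0.0495369478646787
tip in cradle 0.024922330055317025 -0.0006750679903798668
side 0.87 [ 0.5428 -0.3084  0.0684]
top 0.56 [ 0.5407 -0.3113  0.07  ]
[ 0.71367248 -0.09692556 -2.00735221]
```

View pics/w7.png

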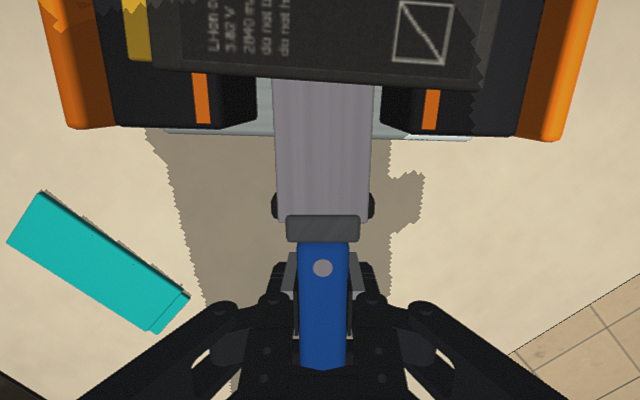

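Call:
apply_moves(plan=[[0,-0.002,0,0,0],[0,-0.006,0,0,0],[0,-0.013,0,0,0],[0,-0.022,0,0,0],[0,-0.032,0,0,0],[0,-0.043,0,0,0],[0,-0.054,0,0,0],[0,-0.065,0,0,0],[0,-0.076,0,0,0],[0,-0.086,0,0,0],[0,-0.093,0,0,0],[0,-0.095,0,0,0]])

```text
t: 12.32
tool_pos: [0.39, -0.1759, 0.1922]
tool_rot: [-2.928, 1.138, 0.002]
contact_force: [0.5, 0.5, -2.2]
opening: 0.0206
grip_force: 97.9
```

```bash
python3 chk.py w8
python3 - <<'E'
from h import *
p=shot("side"); w=cloud(p); c=p["img"][150:340,200:450]; cv2.imwrite("pics/s8.png",cv2.resize(c,(780,593),interpolation=3))
p=shot("top"); w=cloud(p)
# bench front edge near y=-.05
z=w[...,2]
for y in(-.03,-.1,-.2):
    m=(abs(w[...,1]-y)<.01)&(abs(z)<.012)&(w[...,0]>.2)&(w[...,0]<.6); print("bench x min",y,np.percentile(w[m][:,0],1))
E
```

```text
blade seg z -0.010458036278119073 slopes [ 0.001  0.    -0.011] tip X 0.11242015024808477
cell(tool) 0.89 [ 0.0803 -0.1214  0.1863] ((80.54598999023438, -123.62362670898438), (41.00977325439453, 87.20682525634766), 42.81728744506836) slope [0.002 0.014 0.188]
[[0.7374, -0.6755, 0.0007, 0.3913], [-0.6755, -0.7374, -0.0005, -0.177], [0.0009, -0.0001, -1.0, 0.1929], [0.0, 0.0, 0.0, 1.0]] yaw -42.49223723166545
cell in cradle XY -0.09611890520189438 -0.0011200265683049884 blade top z 0.04970505406827634
tip in cradle -0.07003418858854843 -0.0034432101260738054
bench x min -0.03 0.3660691133772716
bench x min -0.1 0.322268678148025
bench x min -0.2 0.37986601242074297
```

View pics/s8.png

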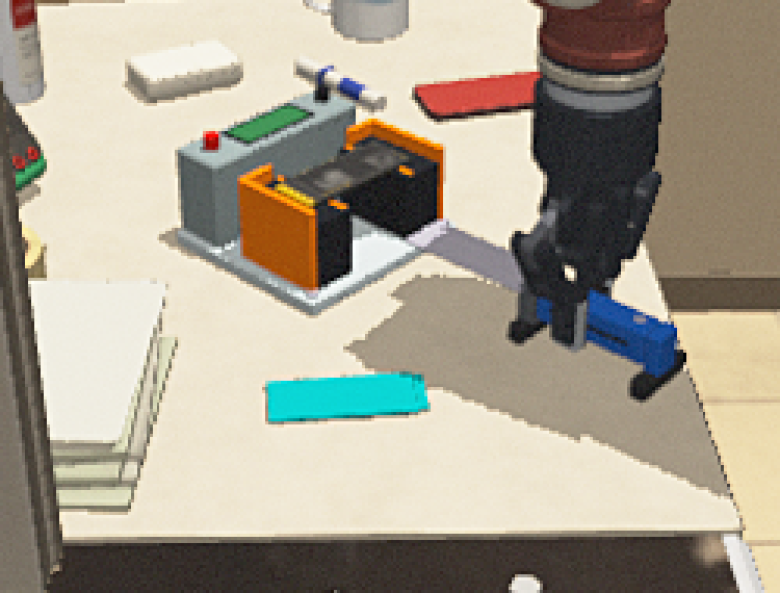

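The cell lies level across both rails between the lips, at (345,165) in the side crop, and the blade is clear of the cradle. Next I'll take the lifter back to its open spot on the bench.

Call:
apply_moves(plan=[[0,-0.001,-0.004,-0.004,-0.01],[0,-0.003,-0.014,-0.01,-0.04],[0,-0.006,-0.028,-0.016,-0.1],[0,-0.009,-0.044,-0.02,-0.18],[0,-0.012,-0.06,-0.02,-0.27],[0,-0.015,-0.076,-0.02,-0.36],[0,-0.018,-0.092,-0.02,-0.46],[0,-0.021,-0.107,-0.02,-0.56],[0,-0.024,-0.12,-0.02,-0.66],[0,-0.026,-0.131,-0.02,-0.75],[0,-0.028,-0.138,-0.02,-0.81],[0,-0.028,-0.14,-0.02,-0.829]])

```text
t: 13.57
tool_pos: [0.4661, -0.0535, 0.2134]
tool_rot: [-3.138, -0.144, -0.001]
contact_force: [-0.2, -0.4, -2.8]
opening: 0.0209
grip_force: 98.1
```

```bash
python3 chk.py w9|head -2; python3 -c "
from h import *
print(telemetry.get_obs()['contact_force'])
p=shot('wrist');w=cloud(p);q=w[(abs(w[...,0]-.47)<.06)&(abs(w[...,1]+.055)<.1)&(w[...,2]<.02)];print(np.percentile(q[:,2],[5,50,95,99]))"
```

```text
blade seg z -0.010968867321671766 slopes [-0.001  0.004 -0.011] tip X 0.11372042442108998
[[0.9962, 0.0872, 0.0002, 0.4655], [0.0872, -0.9962, -0.0002, -0.0546], [0.0002, 0.0002, -1.0, 0.213], [0.0, 0.0, 0.0, 1.0]] yaw 5.000016518282799
[ 0.27599256 -0.1559701  -1.89722945]
[-1.24993792e-05  1.26768617e-03  6.21572148e-03  7.18036733e-03]
```

Call:
apply_moves(plan=[[0,0,0,0.006,0],[0,0,0,0.014,0],[0,0,0,0.021,0],[0,0,0,0.025,0],[0,0,0,0.027,0],[0,0,0,0.028,0],[0,0,0,0.029,0],[0,0,0,0.03,0],[0,0,0,0.0305,0],[0,0,0,0.0305,0]])

```text
t: 14.6
tool_pos: [0.4653, -0.0549, 0.1823]
tool_rot: [3.138, 0.137, 0.0]
contact_force: [-0.2, 0.2, -2.7]
opening: 0.0207
grip_force: 98.1
```

Call:
apply_moves(plan=[[0,0,0,0.0005,0],[0,0,0,0.0005,0],[0,0,0,0.001,0],[0,0,0,0.001,0]])

```text
t: 14.93
tool_pos: [0.4655, -0.0549, 0.182]
tool_rot: [3.139, 0.137, -0.0]
contact_force: [-3.3, 1.0, 5.2]
opening: 0.0207
grip_force: 99.2
```

Touching down (+5 N). I'll open gently, then raise.

Call:
apply_moves(plan=[[0.022,0,0,0,0],[0.026,0,0,0,0],[0.035,0,0,0,0],[0.05,0,0,0,0],[0.07,0,0,0,0],[0.085,0,0,0,0],[0.085,0,0,0,0],[0.085,0,0,0,0],[0.085,0,0,-0.01,0],[0.085,0,0,-0.03,0],[0.085,0,0,-0.06,0],[0.085,0,0,-0.09,0]], newtons=20)

```text
t: 15.93
tool_pos: [0.4647, -0.0548, 0.272]
tool_rot: [-3.138, -0.137, 0.003]
contact_force: [0.2, -0.2, -0.2]
opening: 0.0853
grip_force: 0.0
```

Call:
apply_moves(plan=[[0.085,0,0,-0.04,0],[0.085,0,0,-0.08,0],[0.085,0,0,-0.1,0],[0.085,0,0,-0.1,0],[0.085,0,0,-0.1,0],[0.085,0,0,-0.1,0]])

```text
t: 16.43
tool_pos: [0.4648, -0.0548, 0.3705]
tool_rot: [-3.138, -0.137, 0.002]
contact_force: [-0.5, 0.2, -0.3]
opening: 0.0847
grip_force: 0.0
```

Run:
```python
from h import *
a=shot("top"); b=shot("side"); s=shot("wrist")
i=np.vstack([cv2.resize(a["img"][110:290,150:450],(480,288)),cv2.resize(b["img"][150:340,200:450],(380,288)) if 0 else cv2.resize(b["img"][150:340,200:450],(480,288))])
cv2.imwrite("pics/f.png",i); print(telemetry.get_obs())
for d in eyes.outline_of("cell",b)[:4]:
    q=cloud(b)[d["region"]]; print(np.nanmedian(q,0))
```

```text
{'t': 16.5833, 'q': array([-2.76540390e-01, -3.13719491e-01,  2.00501197e+00,  7.42745007e-06,
        1.45396818e+00,  1.20696030e+00]), 'dq': array([ 0.0007534 ,  0.00206199, -0.00458108, -0.00022394,  0.000607  ,
       -0.00109405]), 'effort': array([ 1.17892018e-02, -2.36302847e+01, -3.71604252e+01,  3.47439409e-04,
        7.11300789e-03,  1.33996110e-05]), 'tool_pos': array([ 0.46470412, -0.05475744,  0.36917014]), 'tool_rot': array([-3.13743549, -0.13702786,  0.00546319]), 'contact_force': array([-0.23094964, -0.360029  ,  0.06159091]), 'wrist_torque': array([ 0.01298895,  0.00787941, -0.0367741 ]), 'grip_force': 0.0, 'opening': 0.08499211718672314}
[ 0.54133922 -0.13522219  0.00347224]
[ 0.54396401 -0.31025423  0.06821124]
[ 0.4935548  -0.04694686  0.03524078]
```

View pics/f.png

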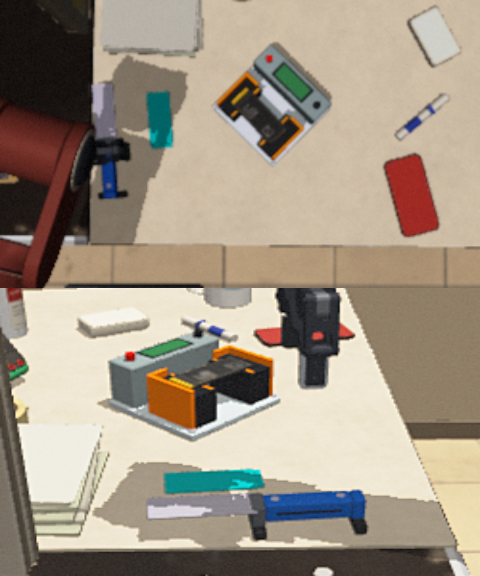

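The cell is seated on the rails at (215,368), the lifter stands on its feet at (255,510), and the phone hasn't moved.

```bash
python3 -c "
from station import ctrl
print(ctrl.finish_job())"
```

```text
the job is handed in; nothing more can be done
None
```

The cell lies across both rails between the orange lips, the lifter stands released on its feet on the bench clear of the cradle, and the red phone was left untouched; I handed the job in at about 16.6 s.

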